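Loosen the bottled washers and lift the carrier level

ROBOT

A 6-joint arm with a two-finger parallel gripper is mounted at the origin on the work surface. World frame = base frame: x ahead of the robot, y to its left, z up, the work surface at z = 0. Lengths are in mm, angles in rad, forces in N, time in s.
With the tool pointing down it reaches from about 350 to 875 mm from the base axis. Payload 4.2 kg.
Tool frame: the origin (TCP) lies on the front face of the gripper's body, between the roots of the fingers; the fingertips stand 73 mm ahead of it and the grasp point (between the pads) lies 54 mm ahead of it; z points along the fingers, y is the line along which they close (so a half turn about z gives the same grasp; the last joint's range is limited). The gripper opens to 85 mm and grips with 20 to 120 N. Pads are 22 mm wide; open, the fingers measure 114 mm over their backs; the gripper's body (76 mm by 85 mm) begins 54 mm behind the grasp point. The pads swing forward as they close: fully open they stand 13 mm farther back than shut.
Start: joints at [-1.086, 0.385, 0.008, 0, -1.194, -0.259], TCP at [139.947, -609.11, 303.912] pointing down, gripper open.
Joint ranges: [-3.14, 3.14], [-1.21, 2.06], [-1.07, 1.41], [-3.16, 2.05], [-2.99, -0.16], [-3.1, 3.1]. Speed limits (rad/s): [2.79, 2.79, 3.14, 3.14, 3.14, 3.14].

INTERFACE

Orientations are given as a unit quaternion [w, x, y, z].
In Python, from bench import robot gives the robot as it stands. Calls block until the motion is done:
- robot.move_ptp(position, orientation): joint-space move of the TCP to a pose.
- robot.move_l(position, vel=150, rot=None, guard=None): straight line of the TCP; rot=None keeps the orientation; vel is the mean speed in mm/s. With guard (N) it stops when the force on the tool has changed by that much, and returns True; else False.
- robot.move_j(angles): joint-space move.
- robot.set_gripper(opening, grip_force=None): finger opening in mm; grip_force is the grip in N (None keeps the last); returns when the fingers have stopped.
- robot.hold(seconds).
- robot.ik(position, orientation): joint angles nearest the present ones, or None.
- robot.snapshot(name): name is "scene" or "top" or "wrist"; returns the picture (420x560x3 uint8, red, green, blue); there is no depth.
- robot.camera_params(name): a dict with "mtx" (3x3 intrinsics, pixels), "k1" (the pictures are not rectified: a ray, as slopes to the right and down, at radius r is drawn at 1 + k1 r^2 times it, then the intrinsics apply), "rvec" (rotation vector, rad) and "tvec" (3), from world to camera coordinates, as OpenCV has them. Camera axes: x right, y down, z forward; pixel columns grow to the right and rows downward; lengths in mm; the calibration is good to about 2 mm. A picture is of the moment at which its call begins: read the wrist's pose just before it. camera_params takes no time and is no camera call; for the wrist camera it gives the pose at the moment of the call.
A pose or a line that the arm cannot do raises robot.IKError and nothing moves.
- robot.job_done(): hands the job in; it is judged then, once.
Readings, each from a call of its own:
- robot.get_time(): time.
- robot.get_q(): joint angles.
- robot.get_joint_vel(): joint speeds.
- robot.get_joint_torque(): joint torques, N m.
- robot.get_eef_pos(): TCP position.
- robot.get_tcp_rot(): TCP orientation.
- robot.get_force(): force on the tool from outside, world axes, zero at the start.
- robot.get_wrist_torque(): the same for the moment, N m.
- robot.get_finger_gap(): finger opening in mm.
- robot.get_grasp_force(): force on a finger pad.
Only numpy, scipy, OpenCV 4.12 (cv2) and the standard library are available. Lean on these libraries where they do the work, as an engineer would, in place of code of your own. Each camera call takes 0.05 s, during which the arm holds its last target. There are 200 camera calls.

TASK

The washers in the orange-capped bottle have packed down: pick the bottle up, tip it over in the air until its cap points well downwards, then stand it upright in the empty pocket of the blue carrier and let go of it. After that take the carrier by the black tab on its post, lift it about 10 cm straight up and hold it there level and still for three seconds, with the bottle riding in it untouched; the job finishes with the gripper still holding the carrier in the air. Leave the black-capped bottle, the screwdriver, the pump, the glass tray and the battery cover where they are.

Things in the scene. Friction and masses are not known exactly. Their poses are not given: they have to be found in the camera images.
- bottle_mid (a point): the white plastic bottle with the ORANGE cap, closed: 135 mm tall, straight round body 44 mm in diameter from its foot to 95 mm up, then a shoulder and a cap 30 mm in diameter. 96 to 144 g. It starts upright on the shelf. The point is on its axis, half-way up (67.5 mm above its foot); z points from foot to cap
- carrier: blue loose carrier, 0.37 kg: floor plate 100 (x) by 230 (y) by 6 mm, two square pockets along y with walls 22 mm above the shelf, a grey can (53 mm wide, 120 mm high) clipped in the +y pocket, in the middle a 12 mm post with a grip tab on top, 220 mm high in all. Origin: centre of its underside, z up; starts turned up to 0.35 rad. With the bottle aboard it balances under the tab
- handle (a point): centre of the black tab on the carrier's post, 200 mm above the carrier's underside; the tab is 40 mm along the carrier's x, 14 mm thick along its y and 40 mm high, to be pinched from above across its 14 mm. Axes as the carrier's
- pocket (a point): centre of the floor of the carrier's EMPTY pocket, 6 mm above the carrier's underside and 70 mm from the post to its -y side; the pocket is 54 mm square inside and 16 mm deep. Axes as the carrier's
- spare: a second bottle of the same shape and size with a BLACK cap, upright, to be left alone; origin at the centre of its foot. The two bottles may have swapped places; they stand at least 120 mm apart
- screwdriver: yellow-handled screwdriver 190 mm long lying on the shelf, to be left alone; origin under its middle, its x along the shaft
- pump: aluminium desoldering pump, 20 mm thick and 182 mm long, lying on the shelf, to be left alone; origin under its barrel, x along it
- washer_tray: round glass tray of washers, 90 mm across and 18 mm high, to be left alone; origin at the centre of its underside
- cover: grey battery compartment cover, 65 by 45 by 6 mm, lying flat, to be left alone; origin at the centre of its underside
Mind the look-alikes: they are no part of the job. What is shaped like the part that bears bottle_mid but yellow is not meant. Leave any pink look-alike of the carrier alone.

How it is judged:
By the outcome, as a careful person would: the job done as asked, in the order asked, and still so for the second after the job is handed in, while the arm keeps its last pose, push and grip.
It also fails if it takes over 72 s, if anything falls off the work surface, if the arm or the gripper's body presses on something with over 40 N, if the wrist force passes 120 N, or if a joint passes its speed limit or range.

## Working session

There is one attempt and no reset: what is moved stays moved. The work goes in short steps, each a Python script; the robot and the scene stay as the last script left them, time stands still between calls to the robot, and variables do not carry over. Pictures are saved under pics/ and viewed, at most 10 in all, crops included, and the job is handed in when it is done.

```bash
ls; mkdir -p pics; python3 - <<'E'
from bench import robot
import cv2
for n in ("scene","top"):
    cv2.imwrite(f"pics/{n}0.png",robot.snapshot(n)[:,:,::-1])
    p=robot.camera_params(n);print(n,p)
print(robot.get_tcp_rot(),robot.camera_params("wrist"))
E
```

```text
pics
scene {'mtx': array([[428.20667046,   0.        , 281.65374718],
       [  0.        , 428.20667046, 210.02797271],
       [  0.        ,   0.        ,   1.        ]]), 'k1': -0.07201497350517704, 'rvec': array([ 0.72909292,  2.4285078 , -1.2915757 ]), 'tvec': array([ 492.02445304,   -3.50092006, 1246.91234423])}
top {'mtx': array([[529.98211361,   0.        , 275.48255781],
       [  0.        , 529.98211361, 206.96486679],
       [  0.        ,   0.        ,   1.        ]]), 'k1': -0.14434815252908506, 'rvec': array([ 2.12194313, -2.08642913,  0.22233485]), 'tvec': array([-104.87750852,  567.33108454, 1121.15292561])}
[-1.64480281e-04 -1.12567208e-01  9.93643634e-01  9.61638613e-04] {'mtx': array([[339.62215423,   0.        , 284.31051318],
       [  0.        , 339.62215423, 212.80439023],
       [  0.        ,   0.        ,   1.        ]]), 'k1': -0.014388024032565085, 'rvec': array([-1.83884096, -2.3100279 , -0.3265162 ]), 'tvec': array([624.37214156, -34.83241748, 380.0452745 ])}
```

View pics/scene0.png

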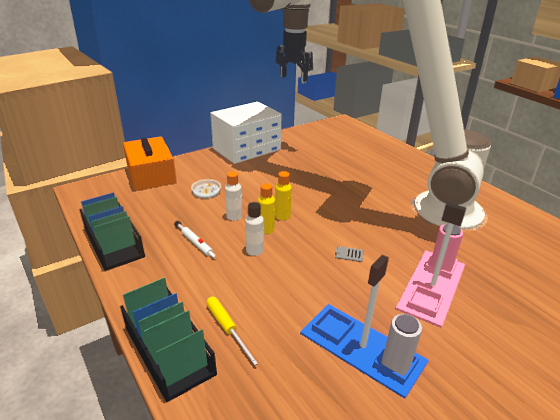

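View pics/top0.png

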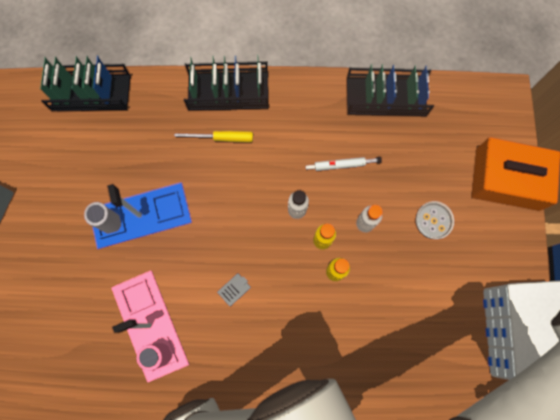

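The scene shows the white bottle with the orange cap next to the glass tray (top view: cap at 374,212). The black-capped one is at (298,197), with yellow look-alikes at (325,236) and (340,268). The blue carrier is on the left, with its empty pocket at (168,208), tab at (114,195) and can at (97,214).

```bash
cat > h.py <<'E'
import numpy as np, cv2
from scipy.spatial.transform import Rotation as R
from bench import robot
def world(p,px,z):
    K=p["mtx"];D=np.array([p["k1"],0,0,0,0.])
    u=cv2.undistortPoints(np.array([[px]],float),K,D)[0,0]
    M=cv2.Rodrigues(p["rvec"])[0]; d=M.T@np.array([u[0],u[1],1]); c=-M.T@p["tvec"]
    return c+d*(z-c[2])/d[2]
def pix(p,X):
    return cv2.projectPoints(np.array(X,float).reshape(-1,3),p["rvec"],p["tvec"],p["mtx"],np.array([p["k1"],0,0,0,0.]))[0].reshape(-1,2)
def quat(z,y):
    "tool orientation from tool z and closing line y"
    z=np.array(z,float);z/=np.linalg.norm(z);y=np.array(y,float);y-=z*(y@z);y/=np.linalg.norm(y)
    return R.from_matrix(np.c_[np.cross(y,z),y,z]).as_quat(scalar_first=True)
E
python3 - <<'E'
from h import *
p=robot.camera_params("top"); im=cv2.imread("pics/top0.png")
hsv=cv2.cvtColor(im,cv2.COLOR_BGR2HSV)
for n,px,z in [("cap",(374.5,212),135),("black",(298.5,197),135),("y1",(327,231),135),("y2",(342,266),135),("tab",(114,194),215),("can",(97,212),126),("pocket",(168.5,208),14),("tray",(435,220),10),("cover",(234,290),5),("pump",(345,164),10)]:
    print(n,world(p,px,z).round())
m=cv2.inRange(hsv,(105,180,100),(125,255,255)); m[:170]=0;m[260:]=0;m[:,220:]=0;m[:,:70]=0
pts=cv2.findNonZero(m); W=np.array([world(p,q[0],6)[:2] for q in pts],np.float32)
print(cv2.minAreaRect(W),cv2.boxPoints(cv2.minAreaRect(W)))
print("cam",-cv2.Rodrigues(p["rvec"])[0].T@p["tvec"])
E
```

```text
cap [ 545. -303.  135.]
black [ 575. -144.  135.]
y1 [ 504. -203.  135.]
y2 [ 431. -234.  135.]
tab [556. 223. 215.]
can [538. 286. 126.]
pocket [573. 155.  14.]
tray [ 555. -470.   10.]
cover [387.  -4.   5.]
pump [ 688. -259.   10.]
((555.8679809570312, 226.04684448242188), (94.27880859375, 223.62240600585938), 17.13066864013672) [[477.88568 319.01257]
 [543.7541  105.31109]
 [633.8503  133.08112]
 [567.9819  346.7826 ]]
cam [ 314.85678242 -104.67690781 1216.45208924]
```

```bash
python3 - <<'E'
from h import *
p=robot.camera_params("wrist");c=-cv2.Rodrigues(p["rvec"])[0].T@p["tvec"]
Rt=R.from_quat(robot.get_tcp_rot(),scalar_first=True); print("cam in tool",Rt.inv().apply(c-robot.get_eef_pos()).round(), (Rt.inv().as_matrix()@cv2.Rodrigues(p["rvec"])[0].T).round(2))
def show(n,P,yaw,tilt,roll):
    z=np.array([np.cos(yaw)*np.cos(tilt),np.sin(yaw)*np.cos(tilt),-np.sin(tilt)])
    h=np.array([-np.sin(yaw),np.cos(yaw),0]); y=R.from_rotvec(z*roll).apply(h)
    q=robot.ik(np.array(P)-54*z,quat(z,y)); print(n,yaw,tilt,round(roll,2),None if q is None else np.round(q,2))
B=[545,-303]; C=[576,159]
for tilt in (0,.2,.35):
  for yaw in (-.3,0,.3):
    for roll in (0,np.pi): show("B",B+[68],yaw,tilt,roll)
  for yaw in (.3,.5,.7):
    for roll in (0,np.pi): show("C",C+[76],yaw,tilt,roll)
for roll in (0,np.pi/2,2.6,np.pi): show("air",[560,-150,350],-.1,0,roll)
E
```

```text
cam in tool [ 71.  -1. -70.] [[ 0.   -0.96 -0.28]
 [ 1.    0.    0.  ]
 [-0.   -0.28  0.96]]
B -0.3 0 0 [-1.02  0.96 -0.67 -2.42 -1.62  1.61]
B -0.3 0 3.14 [-1.02  0.96 -0.67 -2.42 -1.62 -1.53]
B 0 0 0 [-1.05  0.91 -0.46 -2.09 -1.47  1.39]
B 0 0 3.14 [-1.05  0.91 -0.46 -2.09 -1.47 -1.75]
B 0.3 0 0 [-1.02  0.89 -0.25 -1.8  -1.47  1.15]
B 0.3 0 3.14 [-1.02  0.89 -0.25 -1.8  -1.47 -1.99]
C 0.3 0 0 [-0.21  1.01 -0.84 -2.62 -1.81  1.71]
C 0.3 0 3.14 [-0.21  1.01 -0.84 -2.62 -1.81 -1.43]
C 0.5 0 0 [-0.27  0.96 -0.7  -2.37 -1.64  1.63]
C 0.5 0 3.14 [-0.27  0.96 -0.7  -2.37 -1.64 -1.51]
C 0.7 0 0 [-0.3   0.91 -0.57 -2.14 -1.52  1.49]
C 0.7 0 3.14 [-0.3   0.91 -0.57 -2.14 -1.52 -1.65]
B -0.3 0.2 0 [-1.    0.8  -0.68 -2.42 -1.3   1.51]
B -0.3 0.2 3.14 [-1.    0.8  -0.68 -2.42 -1.3  -1.63]
B 0 0.2 0 [-1.02  0.76 -0.46 -2.03 -1.2   1.25]
B 0 0.2 3.14 [-1.02  0.76 -0.46 -2.03 -1.2  -1.89]
B 0.3 0.2 0 [-0.98  0.77 -0.26 -1.71 -1.25  1.02]
B 0.3 0.2 3.14 [-0.98  0.77 -0.26 -1.71 -1.25 -2.12]
C 0.3 0.2 0 [-0.2   0.83 -0.86 -2.65 -1.47  1.63]
C 0.3 0.2 3.14 [-0.2   0.83 -0.86 -2.65 -1.47 -1.51]
C 0.5
[... 340 characters left out ...]
.96 -0.99  1.1 ]
B 0 0.35 3.14 [-0.97  0.66 -0.43 -1.96 -0.99 -2.04]
B 0.3 0.35 0 [-0.93  0.69 -0.25 -1.62 -1.09  0.89]
B 0.3 0.35 3.14 [-0.93  0.69 -0.25 -1.62 -1.09 -2.26]
C 0.3 0.35 0 [-0.19  0.69 -0.83 -2.65 -1.18  1.54]
C 0.3 0.35 3.14 [-0.19  0.69 -0.83 -2.65 -1.18 -1.6 ]
C 0.5 0.35 0 [-0.23  0.65 -0.68 -2.34 -1.05  1.39]
C 0.5 0.35 3.14 [-0.23  0.65 -0.68 -2.34 -1.05 -1.75]
C 0.7 0.35 0 [-0.22  0.63 -0.54 -2.05 -1.    1.19]
C 0.7 0.35 3.14 [-0.22  0.63 -0.54 -2.05 -1.   -1.95]
air -0.1 0 0 [-0.76  0.1  -0.63 -2.29 -0.94  0.98]
air -0.1 0 1.57 [-0.76  0.1  -0.63 -2.29 -0.94 -0.59]
air -0.1 0 2.6 [-0.76  0.1  -0.63 -2.29 -0.94 -1.62]
air -0.1 0 3.14 [-0.76  0.1  -0.63 -2.29 -0.94 -2.16]
```

```bash
cat >> h.py <<'E'
def side(yaw,tilt,roll=np.pi):
    z=np.array([np.cos(yaw)*np.cos(tilt),np.sin(yaw)*np.cos(tilt),-np.sin(tilt)])
    y=R.from_rotvec(z*roll).apply([-np.sin(yaw),np.cos(yaw),0])
    return z,quat(z,y)
def st(): print("t",round(robot.get_time(),1),"p",np.round(robot.get_eef_pos(),1),"gap",round(robot.get_finger_gap(),1),"gf",np.round(robot.get_grasp_force(),1),"F",np.round(robot.get_force(),1))
def snap(n,name):
    im=robot.snapshot(n);cv2.imwrite(f"pics/{name}.png",im[:,:,::-1]);return im
E
python3 - <<'E'
from h import *
z,q=side(.2,.25); B=np.array([545,-303,66.])
pre=B-z*190
print(robot.ik(pre,q))
robot.move_ptp(pre+[0,0,170],q); robot.move_l(pre); st()
p=robot.camera_params("wrist"); im=snap("wrist","w1"); print(pix(p,[545,-303,0]),pix(p,[545,-303,135]),pix(p,[B,B-z*20]))
hsv=cv2.cvtColor(im,cv2.COLOR_RGB2HSV)
E
```

```text
[-1.20212891  0.64024039 -0.40350932 -1.58769026 -1.2706703  -2.11653205]
t 3.4 p [ 364.7 -339.8  113.7] gap 85.5 gf 0.0 F [-0.1  0.2 -0.3]
[[283.46679082 272.30080231]] [[283.387201   121.48924005]] [[283.43226285 208.02833653]
 [283.3435519  215.08911567]]
```

View pics/w1.png

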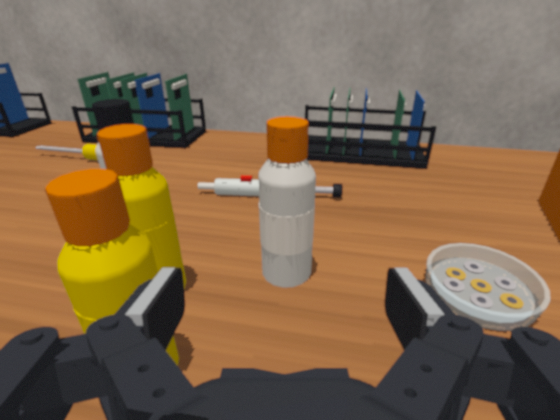

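The orange-capped bottle is at columns 260–315 (axis about 287), with cap top at row 124 and front foot edge at row 282. It sits about 4 px right of prediction. I'll narrow the fingers to clear the yellow bottle and correct.

```bash
python3 - <<'E'
from h import *
z,q=side(.2,.25); 
p=robot.camera_params("wrist")
f=z*[1,1,0];f/=np.linalg.norm(f)
a=world(p,(287.3,282),0)+22*f; b=world(p,(287.5,124),135); print(a.round(1),b.round(1))
B=(a+b)/2; B[2]=66
robot.set_gripper(66,50)
pre=B-z*190
robot.move_l(pre); robot.move_l(B-z*54,vel=100,guard=15) and print("guard")
robot.set_gripper(30,50); st()
robot.move_l(B-z*54+[0,0,150]); st()
E
```

```text
[ 554.9 -304.4    0. ] [ 540.1 -306.9  135. ]
t 5.9 p [ 496.  -316.3   79.6] gap 42.7 gf 51.3 F [-1.7 -1.2  1.6]
t 7.0 p [ 495.9 -315.8  228.3] gap 42.7 gf 51.2 F [ 0.   0.1 -1.4]
```

```bash
python3 - <<'E'
from h import *
P=np.array([560,-150,370.])
z,q=side(-.1,0,np.pi); robot.move_ptp(P-54*z,q); j=robot.get_q(); print(np.round(j,2))
j2=np.array(j,float); j2[5]+=np.pi*0.97
robot.move_j(j2); robot.hold(0.7); st(); print("tool x (z)",R.from_quat(robot.get_tcp_rot(),scalar_first=True).as_matrix()[2,0])
snap("scene","s_flip")
robot.move_j(j); st()
z,q=side(.5,.25); P=np.array([560,20,220.]); robot.move_ptp(P-54*z,q); robot.hold(.3); st()
p=robot.camera_params("wrist");snap("wrist","w2");snap("top","t2")
c,s=np.cos(.299),np.sin(.299);O=np.array([556,226,0.]);ex=np.array([c,s,0]);ey=np.array([-s,c,0]);ez=np.array([0,0,1.])
C=lambda x,y,zz:O+x*ex+y*ey+zz*ez
print(pix(p,[C(-27,-97,22),C(27,-97,22),C(27,-43,22),C(-27,-43,22),C(0,0,220),C(-50,-115,6),C(50,-115,6)]).round())
E
```

```text
[-0.74  0.06 -0.6  -2.25 -0.88 -2.24]
t 11.2 p [ 506.5 -145.2  369.3] gap 42.8 gf 51.2 F [-0.   0.8 -0.1]
tool x (z) -0.9955622361868598
t 13.8 p [ 506.5 -145.2  369.3] gap 42.2 gf 51.2 F [-1.1 -0.2 -2.2]
t 15.0 p [514.1  -5.6 234. ] gap 42.4 gf 51.2 F [ 0.   0.2 -0.7]
[[172. 427.]
 [199. 370.]
 [148. 360.]
 [115. 414.]
 [  7. 191.]
 [183. 472.]
 [226. 364.]]
```

View pics/w2.png

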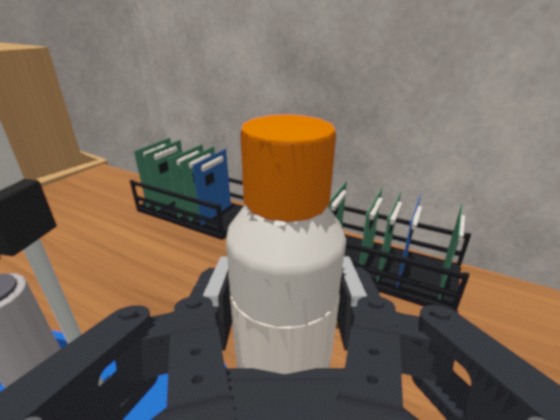

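View pics/s_flip.png

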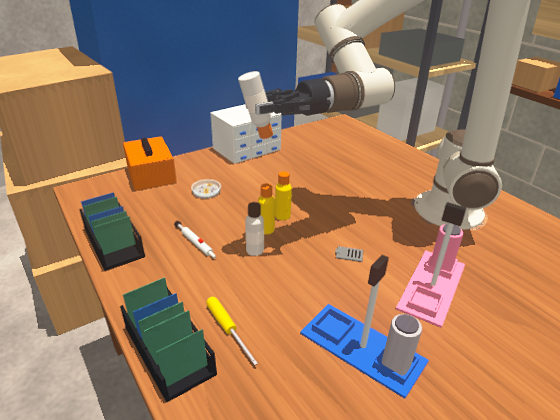

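The flip shows the cap pointing well down. Next I'll check the carrier model pose by overlaying it on both fixed views.

```bash
cat >> h.py <<'E'
def carrier(x,y,yaw):
    c,s=np.cos(yaw),np.sin(yaw);M=np.array([[c,-s,0],[s,c,0],[0,0,1.]])
    return lambda P: np.array(P,float).reshape(-1,3)@M.T+[x,y,0]
def rect(x0,x1,y0,y1,z): return [(x0,y0,z),(x1,y0,z),(x1,y1,z),(x0,y1,z)]
def overlay(im,p,T,box,k):
    x0,y0,w,h=box; o=cv2.resize(im[y0:y0+h,x0:x0+w],None,fx=k,fy=k,interpolation=cv2.INTER_CUBIC)
    for r in (rect(-50,50,-115,115,6),rect(-27,27,-97,-43,22),rect(-20,20,-7,7,220),rect(-27,27,-97,-43,6)):
        q=((pix(p,T(r))-[x0,y0]+.5)*k*8).round().astype(np.int32)
        cv2.polylines(o,[q],True,(0,255,255),1,cv2.LINE_AA,3)
    return o
E
python3 - <<'E'
from h import *
T=carrier(556,226,.299)
a=overlay(cv2.imread("pics/top0.png"),robot.camera_params("top"),T,(80,170,125,90),4)
b=overlay(cv2.imread("pics/scene0.png"),robot.camera_params("scene"),T,(295,245,140,150),4)
a=cv2.resize(a,(400,288));b=cv2.resize(b,(400,428))
o=np.zeros((600,800,3),np.uint8);o=np.zeros((430,800,3),np.uint8);o[:288,:400]=a;o[:428,400:]=b
cv2.imwrite("pics/ov1.png",o)
E
```

```text
(no output)
```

View pics/ov1.png

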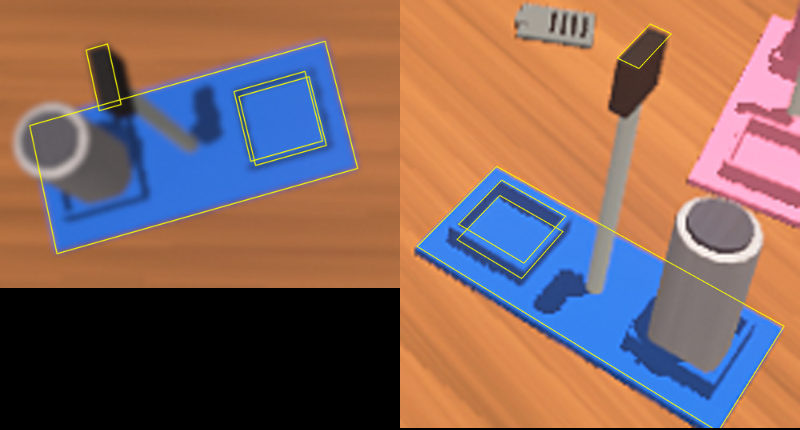

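The overlay fits the blue carrier in both views to within about 2 mm. Hovering the bottle over the pocket and comparing it with the model.

```bash
cat >> h.py <<'E'
T=carrier(556,226,.299); POC=T((0,-70,6))[0]
def ring(c,r): a=np.linspace(0,2*np.pi,40,endpoint=False); return [c+r*np.array([np.cos(t),np.sin(t),0]) for t in a]
def both(name,foot):
    o=np.zeros((440,800,3),np.uint8)
    for n,box,x in (("top",(80,150,125,110),0),("scene",(285,225,150,165),400)):
        p=robot.camera_params(n);im=snap(n,name+n)[:,:,::-1].copy()
        a=overlay(im,p,T,box,4)
        for zz,r in ((0,22),(95,22),(108,15),(135,15)):
            q=((pix(p,ring(foot+[0,0,zz],r))-box[:2]+.5)*32).round().astype(np.int32)
            cv2.polylines(a,[q],True,(255,0,255),1,cv2.LINE_AA,3)
        h=int(400*box[3]/box[2]); o[:h,x:x+400]=cv2.resize(a,(400,h))[:440]
    cv2.imwrite(f"pics/{name}.png",o)
E
python3 - <<'E'
from h import *
z,q=side(.5,.25); G=POC+[0,0,66+70]
robot.move_l(G+[0,0,20]-54*z); robot.move_l(G-54*z,vel=80); robot.hold(.3); st()
both("hov",POC+[0,0,70])
E
```

```text
t 17.0 p [530.8 134.  155.9] gap 42.7 gf 51.2 F [ 1.  -0.2 -1.1]
```

View pics/hov.png

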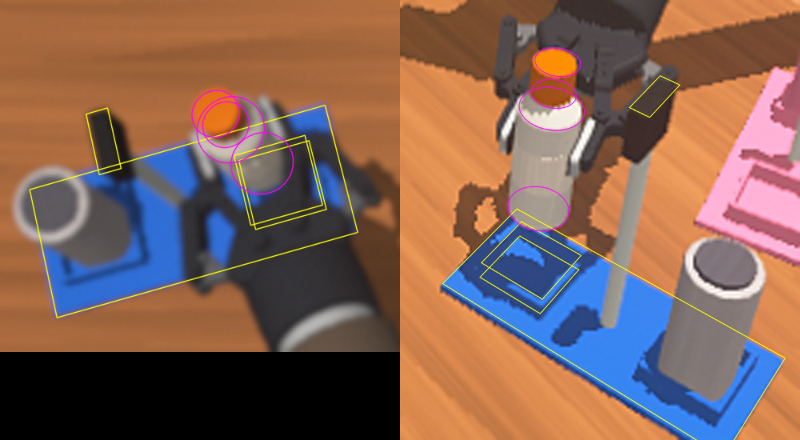

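The hover view matches the model, with the bottle upright and its cap coincident in both views. The foot is perhaps 2 mm off, inside the 5 mm clearance. Lowering with a guard.

```bash
python3 - <<'E'
from h import *
z,q=side(.5,.25); G=POC+[1,-1,66]
robot.move_l(G+[0,0,25]-54*z,vel=80); st()
print(robot.move_l(G+[0,0,-3]-54*z,vel=30,guard=5)); robot.hold(.2); st()
p=robot.get_eef_pos(); print("foot over floor",p[2]-(G-54*z)[2])
both("low",POC)
E
```

```text
t 17.8 p [531.8 133.  110.5] gap 42.1 gf 51.2 F [ 0.5  0.5 -1.1]
True
t 18.8 p [531.8 133.2  85.4] gap 42.4 gf 51.2 F [-0.8  0.3  2.3]
foot over floor 0.04275585468339216
```

View pics/low.png

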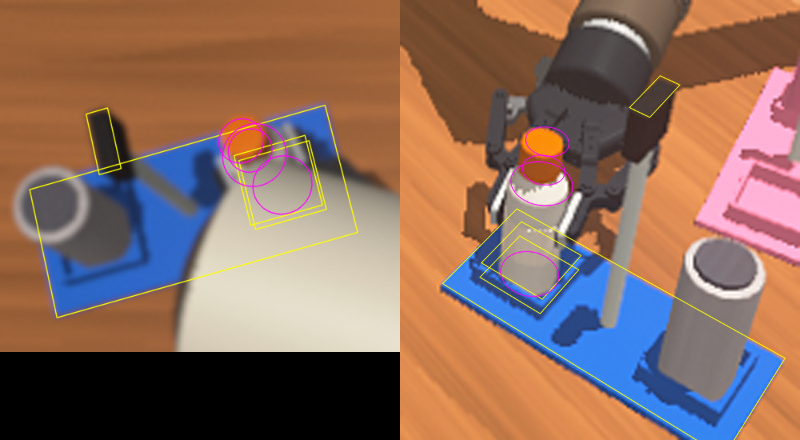

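```bash
python3 - <<'E'
from h import *
z,q=side(.5,.25)
robot.set_gripper(62); st()
p=np.array(robot.get_eef_pos()); robot.move_l(p-130*z,vel=120); st()
robot.move_l(p-130*z+[0,0,230])
ey=T((0,1,0))[0]-T((0,0,0))[0]; H=T((0,0,200))[0]
c=[]
for s in (1,-1):
    Q=quat([0,0,-1],s*ey); j=robot.ik(H+[0,0,154],Q); print(s,np.round(j,2) if j is not None else None)
    if j is not None: c.append((abs(np.array(j)-robot.get_q()).max(),s,Q))
s,Q=min(c,key=lambda k:k[0])[1:]
robot.move_ptp(H+[0,0,174],Q); robot.hold(.2); st(); print("s",s)
pw=robot.camera_params("wrist"); im=snap("wrist","w3")[:,:,::-1].copy()
o=overlay(im,pw,T,(0,0,560,420),1)
foot=POC
for zz,r in ((95,22),(135,15)): cv2.polylines(o,[(pix(pw,ring(foot+[0,0,zz],r))*8).round().astype(np.int32)],True,(255,0,255),1,cv2.LINE_AA,3)
cv2.imwrite("pics/w3o.png",o)
E
```

```text
t 19.2 p [531.4 133.2  84.6] gap 62.1 gf 0.0 F [-0.1 -0.  -1.6]
t 20.4 p [421.3  72.8 116.7] gap 61.9 gf 0.0 F [ 0.4 -0.1 -0.3]
1 [ 0.66  0.31  0.03  0.   -1.28 -1.93]
-1 [ 0.66  0.31  0.03  0.   -1.28  1.21]
t 23.8 p [555.9 224.8 374.2] gap 62.0 gf 0.0 F [-0.7  0.1 -0.1]
s 1
```

View pics/w3o.png

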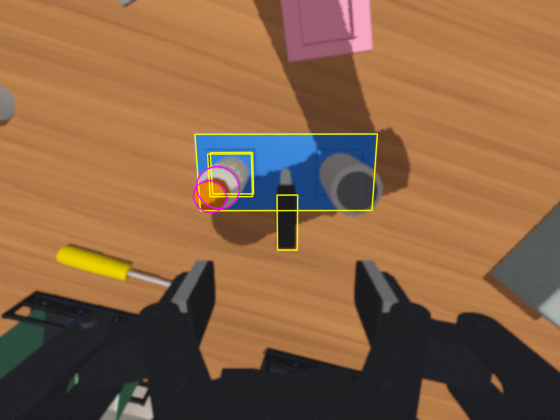

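Everything lines up: the tab (277–297, 195–250) sits on the overlay and the bottle stands in the pocket. Taking the tab and lifting.

```bash
python3 - <<'E'
from h import *
H=T((0,0,200))[0]
robot.set_gripper(50,100)
print(robot.move_l(H+[0,0,54],vel=80,guard=10)); st()
robot.set_gripper(5,100); st()
p=np.array(robot.get_eef_pos())
robot.move_l(p+[0,0,20],vel=30); st()
robot.move_l(p+[0,0,100],vel=50); robot.hold(.5); st(); print(robot.get_wrist_torque())
T2=T; import h; h.T=lambda P: T2(P)+[0,0,100]
both("lift",POC+[0,0,100])
E
```

```text
False
t 25.8 p [556.2 226.1 254.6] gap 49.6 gf 0.0 F [ 1.   0.1 -1. ]
t 26.2 p [556.2 226.2 254.4] gap 13.1 gf 98.0 F [0.4 0.1 1.2]
t 27.0 p [556.  226.1 274.2] gap 13.0 gf 97.3 F [ 0.2 -0.2 -4.6]
t 29.3 p [556.2 226.2 354.4] gap 12.8 gf 97.3 F [-0.7  0.4 -4.5]
[-0.02681373 -0.02519147  0.02348159]
```

View pics/lift.png

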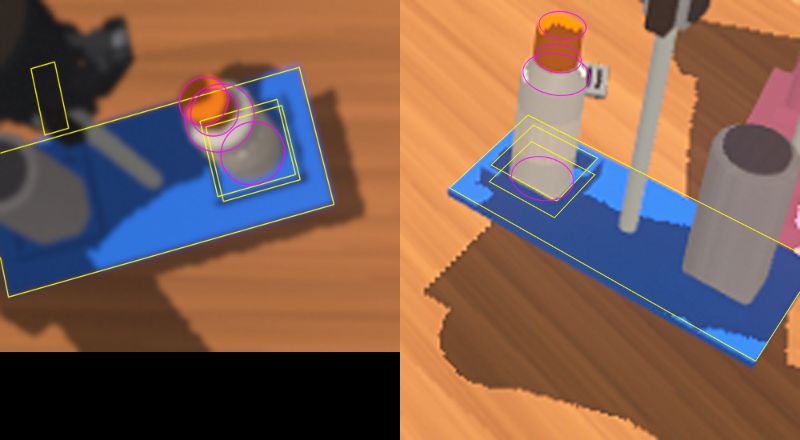

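The carrier hangs level on the overlay, 100 mm up, with the bottle standing in its pocket. Holding, then handing in.

```bash
python3 - <<'E'
from h import *
robot.hold(3.8); st(); print(robot.job_done())
E
```

```text
t 33.2 p [556.2 226.2 354.4] gap 12.8 gf 97.3 F [ 0.1 -0.9 -5. ]
the job is handed in; nothing more can be done
None
```

The orange-capped bottle was tipped cap-down in the air and stood in the blue carrier's empty pocket. The gripper then lifted the carrier 100 mm by its tab, held it level for over three seconds, and still holds it; the job was handed in at 33 s, and the judge's verdict was not returned.

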